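Deburr the rim of the copper bath sleeve

TASK

Take the orange-handled deburring tool out of its blue rest and, keeping it upright, press its spring blade lightly onto the hole edge at the top of the copper sleeve, at the white mark. Run it once all the way round the edge, anticlockwise seen from above and without lifting off, back to the white mark. Then lift it there and lower the tool back into its rest, upright with its black collar on the block.

Things in the scene. Friction and masses are not known exactly. Their poses are not given: they have to be found in the camera images.
- tool: Loose deburring tool, 180 g, upright in the rest. Origin: on its axis at the lower face of the unpressed blade; z up. Above the origin: round steel blade 16 mm in diameter, 0-5 mm; barrel 14 mm in diameter, 20-45 mm; black collar 46 mm in diameter, 45-51 mm; orange handle 26 x 26 mm square, 51-121 mm, flats facing its x and y. Grip across two flats about 90 mm above the origin.
- blade (a joint): Spring travel of the blade straight up into the tool, m: 0 = free, 0.015 = fully in; 1.2 N to start, 3 N at full travel. Half way (the tool's origin 7 mm below the rim's height) is right for running round the edge.
- sleeve: Fixed upright copper sleeve in a black foot 96 mm in diameter. Origin: on its axis at the bench, z up. Flat rim 75 mm above the origin; bore 50 mm in diameter (hole edge at radius 25 mm), outside 64 mm. A white paint dab 16 mm wide on the rim lies on its +x; anticlockwise leads to +y. Unmarked aluminium and black sleeves of the same shape stand nearby: not to be worked on.
- rest: Fixed blue block 80 x 80 x 60 mm high with an upright 31 mm hole through its middle. Origin: middle of its underside on the bench, z up. The tool stands in the hole, collar on the block's top; the tool's origin is then 15 mm above the rest's origin.
Not all that is in view belongs to the job. Leave any pink or yellow look-alike of the rest alone.

How it is judged:
By the outcome, as a careful person would: the job done as asked, in the order asked, and still so for the second after the job is handed in, with the robot touching nothing.
It also fails if it takes over 58 s, if anything falls off the work surface, if the arm or the gripper's body presses on something with over 40 N, if the wrist force passes 120 N, or if a joint passes its speed limit or range.

ROBOT

A 6-joint arm with a two-finger parallel gripper is mounted at the origin on the work surface. World frame = base frame: x ahead of the robot, y to its left, z up, the work surface at z = 0. Lengths are in m, angles in rad, forces in N, time in s.
With the tool pointing down it reaches from about 0.4 to 0.825 m from the base axis. Payload 7 kg.
Tool frame: the origin (TCP) lies midway between the tips of the shut fingers; the grasp point (between the pads) lies 19 mm behind it; z points along the fingers, y is the line along which they close (so a half turn about z gives the same grasp; the last joint's range is limited). The gripper opens to 88 mm and grips with 3 to 60 N. Pads are 19 mm wide; open, the fingers measure 130 mm over their backs; the gripper's body (78 mm by 193 mm) begins 47 mm behind the grasp point.
Start: joints at [1.635, 0.359, 0.012, 0, -1.224, -0.288], TCP at [0.15, 0.658, 0.227] pointing down, gripper open.
Joint ranges: [-3.07, 3.07], [-1.43, 2.12], [-1.02, 1.25], [-3.03, 1.67], [-3.05, -0], [-3.03, 3.03]. Speed limits (rad/s): [2.39, 2.39, 3.01, 3.14, 3.14, 3.14].

INTERFACE

Orientations are given as [roll, pitch, yaw] about the fixed x, y, z axes, in that order (R = Rz(yaw) Ry(pitch) Rx(roll)).
In Python, from station import telemetry, eyes, ticket, recognise, trace gives the robot as it stands. The module is installed in compiled form; this text tells all that it offers.
- The arm moves only by the tool servo_tool, never from a script. Its argument "series" is a list that holds one entry, the list of rows, each a list of 4 numbers: the shift along the tool's x, y, z in mm, then the turn about the tool's z in rad. In form: [[[x, y, z, roll], ...]]. A call has exactly 10 rows; each row shifts and turns the commanded pose from where the row before left it, along the tool's axes as they then stand; what a row does not reach is not made up. A row lasts 1/12 s, in which the tool goes at most 41.7 mm and 7.16 degrees, less where a joint would pass 70% of its speed; a pose out of reach is approached as far as the arm can. A call is refused whole if a number of a shift passes 41.7 or a number of a turn 0.125, either way. A call with a gripper value outside its range is refused whole. "claw" is the gripper's target within -1 to 1 (shut at 1, half-way at 0, fully open at -1), set as the call begins (left out, the last holds). The fingers move at their own pace and stop on an object; "grip_force" is the grip in N (left out, the last holds). Time passes only in rows, so rows that do not move let the fingers close, or fill a call up. It gives the time, the measured TCP pose, the force, the opening and the grip force at its end, in the units of the state.
- telemetry.get_state(): the state, without advancing time (a new reading comes with each control period).
- eyes.grab_frame(name): name is "scene" or "top" or "wrist"; returns the picture (480x640x3 uint8, red, green, blue); there is no depth.
- eyes.calibration(name): a dict with "mtx" (3x3 intrinsics, pixels), "k1" (the pictures are not rectified: a ray, as slopes to the right and down, at radius r is drawn at 1 + k1 r^2 times it, then the intrinsics apply), "rvec" (rotation vector, rad) and "tvec" (3), from world to camera coordinates, as OpenCV has them. Camera axes: x right, y down, z forward; pixel columns grow to the right and rows downward; lengths in m; the calibration is good to about 2 mm. A picture is of the moment at which its call begins: read the wrist's pose just before it. calibration takes no time and is no camera call; for the wrist camera it gives the pose at the moment of the call.
- ticket.job_done(): hands the job in; it is judged then, once.
Trained networks look in the newest picture that a camera, given by its name, has taken for a name from the list of things; names that differ only in an ending like _2 or _b are one class to them, and where a whole thing is asked for, a point or a joint stands for the part that bears it (a point fixed in the world has none). Each returns a list of dicts, best first, with "conf" (0 to 1); they miss things now and then, are a little off and sometimes report something else, mostly with a low value. They report only what shows in the picture. A call takes as long as a camera call. They do not tell look-alikes from the thing itself.
- recognise(camera, name): "position" ([x, y, z] in m, in world coordinates, good to about 4 mm: the middle of the surface that is visible of it).
- trace(camera, name): "mask" (480x640 bool, what is visible of it).
The state is a dict: "t": time; "q": joint angles; "qd": joint speeds; "joint_efforts": joint torques, N m; "eef_pos": TCP position; "ee_rot": TCP orientation; "force": force on the tool from outside, world axes, zero at the start; "moment": the same for the moment, N m; "width": finger opening in m; "gripper_force": force on a finger pad.
Only numpy, scipy, OpenCV 4.12 (cv2) and the standard library are available. Lean on these libraries where they do the work, as an engineer would, in place of code of your own. Each camera call takes 0.05 s, during which the arm holds its last target. There are 200 camera calls.

## Working session

There is one attempt and no reset: what is moved stays moved. The work goes in short steps, Python scripts to look and compute and a tool call to move; the robot and the scene stay as the last step left them, time stands still between calls to the robot, and variables do not carry over. Pictures are saved under pics/ and viewed, at most 10 in all, crops included, and the job is handed in when it is done.

Besides the shell and the picture viewer there is one more tool, called after "Emit:" as name([rows], argument=value, ...), one row to a line, values as JSON. servo_tool: Moves the arm, as the interface text tells. Its arguments: {"type":"object","properties":{"series":{"type":"array"},"claw":{"type":"number"},"grip_force":{"type":"number"}},"required":["series"]}

```bash
mkdir -p pics; cat > h.py <<'E'
import numpy as np, cv2
from station import telemetry, eyes, ticket, recognise, trace
def snap(c,fn=None):
    im=eyes.grab_frame(c)
    if fn: cv2.imwrite('pics/'+fn,im[...,::-1])
    return im
def ray(c,uv,cal=None):
    cal=cal or eyes.calibration(c)
    M=np.array(cal['mtx']);p=(np.array(uv,float)-M[:2,2])/[M[0,0],M[1,1]]
    rd=np.linalg.norm(p);r=rd
    for _ in range(30): r=rd/(1+cal['k1']*r*r)
    p=p*(r/rd if rd>0 else 1)
    R=cv2.Rodrigues(np.array(cal['rvec'],float))[0];t=np.array(cal['tvec']).ravel()
    return -R.T@t, R.T@np.array([p[0],p[1],1.])
def onz(c,uv,z,cal=None):
    o,d=ray(c,uv,cal); return o+d*(z-o[2])/d[2]
E
python3 - <<'E'
from h import *
a=snap('scene','s0.png');b=snap('top','t0.png')
for c in('scene','top'):
  for n in('tool','sleeve','rest'):
    print(c,n,[(np.round(r['position'],3),round(r['conf'],2)) for r in recognise(c,n)])
print(telemetry.get_state())
E
```

```text
scene tool [(array([0.614, 0.107, 0.102]), 0.94)]
scene sleeve [(array([0.455, 0.021, 0.034]), 0.93)]
scene rest [(array([0.629, 0.09 , 0.043]), 0.95), (array([0.31 , 0.223, 0.052]), 0.84)]
top tool [(array([0.602, 0.116, 0.106]), 0.71)]
top sleeve [(array([0.44 , 0.036, 0.01 ]), 0.64)]
top rest [(array([0.751, 0.199, 0.056]), 0.92), (array([0.286, 0.236, 0.059]), 0.84), (array([0.593, 0.113, 0.061]), 0.64)]
{'t': 0.4, 'q': array([ 1.63506076e+00,  3.58720767e-01,  1.18175489e-02, -3.09838045e-05,
       -1.22409807e+00, -2.88090363e-01]), 'qd': array([-1.07138305e-03, -2.09242819e-05,  1.10299001e-03,  1.22225144e-03,
       -6.31587340e-04,  1.12393491e-03]), 'joint_efforts': array([-4.92790696e-04, -5.81673181e+01,  2.92919523e+01,  6.99351534e+00,
        1.07944262e-02, -7.32464628e-05]), 'eef_pos': array([0.14983544, 0.65809257, 0.22644156]), 'ee_rot': array([ 3.14138786e+00, -3.02972052e-05, -2.23836456e-01]), 'force': array([ 0.52048169, -0.21653042, -0.30345001]), 'moment': array([-0.02474385,  0.02658025,  0.03755222]), 'gripper_force': 0.0, 'width': 0.0870959874028422}
```

View pics/t0.png

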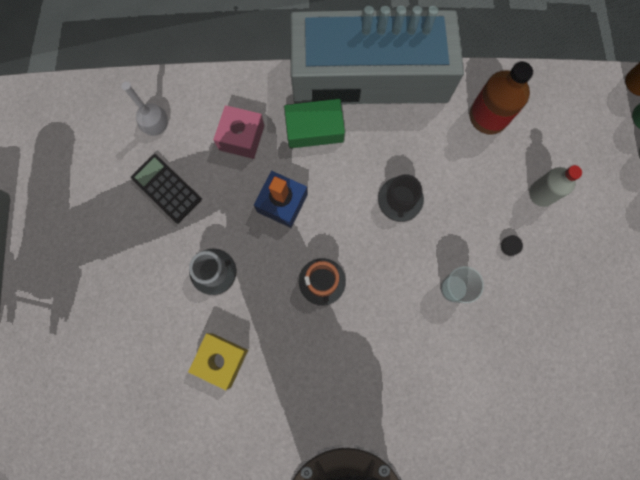

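View pics/s0.png

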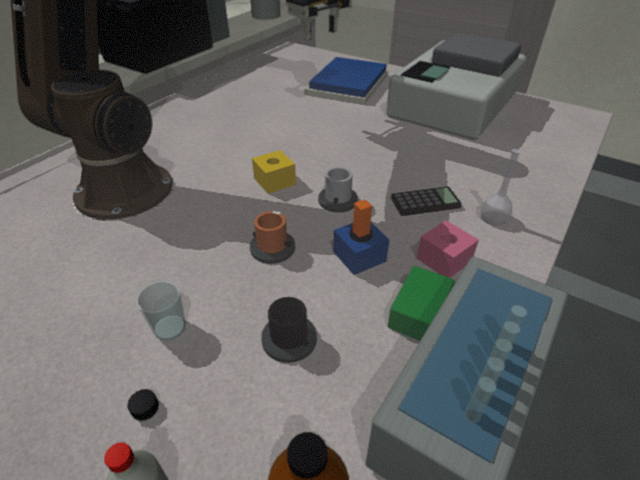

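The top view shows the copper sleeve at about (322,280), with its white dab on the left at (306,282). The blue rest with the orange handle is at (281,198). The pink (240,131) and yellow (217,361) blocks are look-alikes.

```bash
cat >> h.py <<'E'
def comp(m):
    n,l,s,c=cv2.connectedComponentsWithStats(m.astype(np.uint8)); return l==1+s[1:,4].argmax()
def hsv(im): return cv2.cvtColor(im,cv2.COLOR_RGB2HSV).astype(int)
def orange(im):
    h=hsv(im); return (h[...,0]<14)&(h[...,1]>120)&(h[...,2]>60)
def blue(im):
    h=hsv(im); return (h[...,0]>105)&(h[...,0]<130)&(h[...,1]>120)
E
python3 - <<'E'
from h import *
im=cv2.imread('pics/t0.png')[...,::-1].copy()
def sub(m,x0,x1,y0,y1):
    o=np.zeros_like(m);o[y0:y1,x0:x1]=m[y0:y1,x0:x1];return comp(o)
r=sub(orange(im),295,350,255,310); ys,xs=np.nonzero(r)
el=cv2.fitEllipse(cv2.convexHull(np.c_[xs,ys].astype(np.int32)));print('rim',el,onz('top',el[0],.075))
P=np.array([onz('top',p,.075)[:2] for p in cv2.convexHull(np.c_[xs,ys].astype(np.int32))[:,0]]);print(np.ptp(P,0), (P.max(0)+P.min(0))/2)
print('dab', onz('top',(306,282),.075))
h=sub(orange(im),260,310,165,215);ys,xs=np.nonzero(h);print('handle px',xs.min(),xs.max(),ys.min(),ys.max())
b=sub(blue(im)|orange(im),250,315,165,235);ys,xs=np.nonzero(b)
q=cv2.minAreaRect(np.c_[xs,ys].astype(np.int32));print('rest',q)
print(onz('top',(281,198),.06))
print(eyes.calibration('wrist'), -cv2.Rodrigues(np.array(eyes.calibration('wrist')['rvec']))[0].T@eyes.calibration('wrist')['tvec'])
def w(v,yaw): c,s=np.cos(yaw),np.sin(yaw); return c*v[0]+s*v[1], s*v[0]-c*v[1]
s=telemetry.get_state();print(w(np.array([.597,.06])-s['eef_pos'][:2],s['ee_rot'][2]))
E
```

```text
rim ((321.7830810546875, 278.1347961425781), (32.61872100830078, 34.414466857910156), 176.9442901611328) [0.44164901 0.03801203 0.075     ]
[0.0644517  0.06024483] [0.44202726 0.03747062]
dab [0.4349359  0.06782326 0.075     ]
handle px 269 287 177 202
rest ((280.5, 196.5), (38.9075813293457, 39.80200958251953), 26.56505012512207)
[0.60386791 0.11523598 0.06      ]
{'mtx': array([[378.27114129,   0.        , 324.46925851],
       [  0.        , 378.27114129, 231.21351929],
       [  0.        ,   0.        ,   1.        ]]), 'k1': -0.055540569596425914, 'rvec': array([-1.84069811,  2.30588933,  0.32309006]), 'tvec': array([ 0.67466882, -0.03434126,  0.38977174])} [0.22178754 0.64151124 0.38412624]
(np.float64(0.5687689656454779), np.float64(0.48391396444686285))
```

Emit:
servo_tool([
  [[24.4,23.6,-2,0],[24.4,23.6,-2,0],[24.4,23.6,-2,0],[24.4,23.6,-2,0],[24.4,23.6,-2,0],[24.4,23.6,-2,0],[24.4,23.6,-2,0],[24.4,23.6,-2,0],[24.4,23.6,-2,0],[24.4,23.6,-2,0]],
], claw=-1)

```text
t: 1.23
eef_pos: [0.3359, 0.3724, 0.247]
ee_rot: [-3.141, -0.0, -0.223]
force: [0.7, -0.1, -0.1]
width: 0.0878
gripper_force: 0.0
```

Emit:
servo_tool([
  [[24.4,23.6,-2,0],[24.4,23.6,-2,0],[24.4,23.6,-2,0],[24.4,23.6,-2,0],[24.4,23.6,-2,0],[24.4,23.6,-2,0],[24.4,23.6,-2,0],[24.4,23.6,-2,0],[24.4,23.6,-2,0],[24.4,23.6,-2,0]],
])

```text
t: 2.07
eef_pos: [0.5215, 0.088, 0.267]
ee_rot: [-3.141, -0.001, -0.224]
force: [0.9, 0.8, 0.3]
width: 0.0875
gripper_force: 0.0
```

```bash
python3 - <<'E'
from h import *
import pickle
s=telemetry.get_state();cal=eyes.calibration('wrist');im=snap('wrist','w1.png');pickle.dump((s,cal),open('w1.pkl','wb'))
print(s['t'],s['eef_pos'],s['ee_rot'],s['q'])
E
```

```text
2.0667 [0.52153507 0.08801933 0.26702431] [-3.14102911e+00 -5.43445173e-04 -2.23708432e-01] [ 5.38260138e-01  9.14341334e-02 -2.44475437e-01 -3.44843111e-05
 -1.23410454e+00  8.08839290e-01]
```

View pics/w1.png

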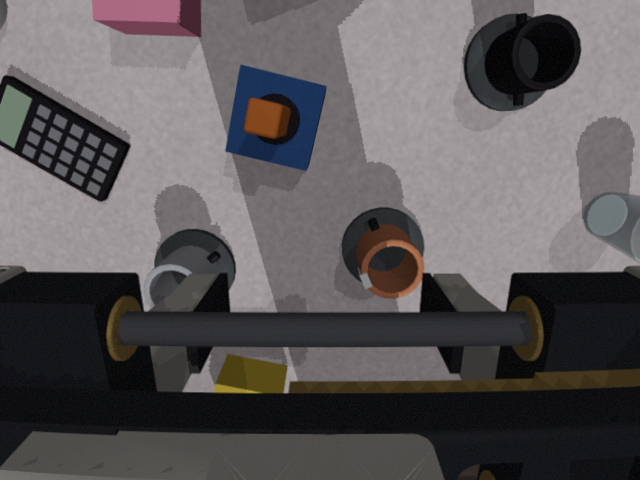

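The wrist view shows the blue rest top with corners near (241,66), (326,86), (307,170) and (227,151), and the handle top near (262,118). The copper rim is centred near (390,268) with its white dab at (365,281).

```bash
python3 - <<'E'
from h import *
import pickle
s,cal=pickle.load(open('w1.pkl','rb'));im=cv2.imread('pics/w1.png')[...,::-1].copy()
g=cv2.cvtColor(im,cv2.COLOR_RGB2GRAY)
C=np.array([[241,66],[326,86],[307,170],[227,151]],np.float32)
C=cv2.cornerSubPix(g,C[:,None].copy(),(4,4),(-1,-1),(3,50,.01))[:,0];print(C)
P=np.array([onz('wrist',c,.06,cal)[:2] for c in C]);print(P,P.mean(0))
d=np.roll(P,-1,0)-P;print(np.linalg.norm(d,axis=1),np.degrees(np.arctan2(d[:,1],d[:,0])))
m=orange(im);o=m*0;o[80:160,230:310]=m[80:160,230:310];o=comp(o)
ys,xs=np.nonzero(o);print('handle',xs.min(),xs.max(),ys.min(),ys.max())
# bright top face of handle
v=hsv(im)[...,2];print(np.percentile(v[o],[10,30,50,70,90]))
crop=cv2.resize(im[60:310,220:440],None,fx=2.4,fy=2.4,interpolation=cv2.INTER_CUBIC);cv2.imwrite('pics/w1c.png',crop[...,::-1])
E
```

```text
[[240.24269   64.057945]
 [326.04068   85.69403 ]
 [306.07986  170.34369 ]
 [224.7639   150.70053 ]]
[[0.66165768 0.13400258]
 [0.62601914 0.06273744]
 [0.55516134 0.09840448]
 [0.59064274 0.16950629]] [0.60837022 0.1161627 ]
[0.07967953 0.07932821 0.07946318 0.07939543] [-116.56889177  153.28110176   63.47977366  -26.56262173]
handle 244 289 98 138
[ 71. 119. 131. 132. 134.]
```

View pics/w1c.png

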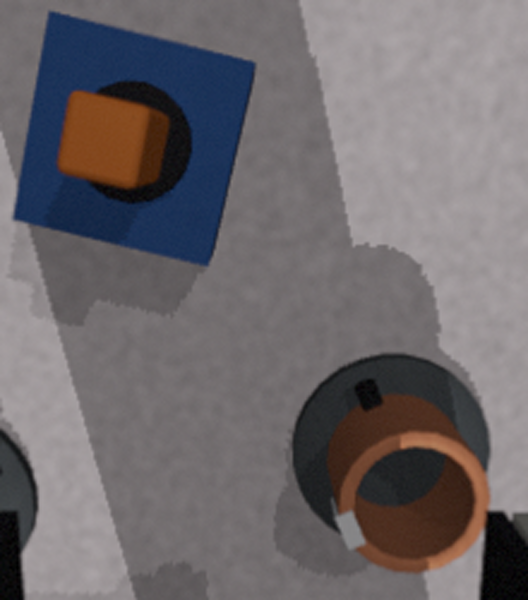

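The crop shows the rest and handle square to each other. The rim ellipse is centred near crop (415,502), and the dab is at crop (349,530), lower left.

```bash
python3 - <<'E'
from h import *
import pickle
from scipy.optimize import least_squares
s,cal=pickle.load(open('w1.pkl','rb'))
im=cv2.imread('pics/w1.png')[...,::-1].copy()
f=lambda p,z:onz('wrist',(np.array(p)+.5)/2.4-.5+[220,60],z,cal)[:2]
for L in ([(488,500),(480,540),(450,566),(410,571),(375,560),(410,432),(455,440),(480,470),(370,452)],[(474,500),(456,456),(413,446),(375,465),(356,500),(390,556),(425,557),(460,535)]):
    P=np.array([f(p,.075) for p in L]);r=least_squares(lambda q:np.hypot(*(P-q[:2]).T)-q[2],[.44,.037,.03]);print('rim',r.x,r.fun.round(4))
c=r.x[:2]
# refine: rim brightness image model: sample annulus
# mask bright: R channel along radial lines -> inner edge
R=im[...,0].astype(float)
M=np.array(cal['mtx'])
def proj(p):
    q=cv2.Rodrigues(np.array(cal['rvec']))[0]@p+cal['tvec'];x=q[:2]/q[2];x=x*(1+cal['k1']*(x@x));return x*[M[0,0],M[1,1]]+M[:2,2]
def samp(cc,rad,a):
    u=np.array([proj(np.array([cc[0]+rad*np.cos(t),cc[1]+rad*np.sin(t),.075])) for t in a],np.float32)
    return cv2.remap(im.astype(np.float32),u[None,:,0],u[None,:,1],1)[0]
A=np.linspace(-np.pi,np.pi,180,endpoint=False)
def score(cc): return samp(cc,.0285,A).min(1).sum()*0+ (samp(cc,.027,A)[:,0]+samp(cc,.030,A)[:,0]-samp(cc,.023,A)[:,0]-samp(cc,.034,A)[:,0]).sum()
g=max(((score(c+[i*.0005,j*.0005]),i,j) for i in range(-12,13) for j in range(-12,13)));cc=c+np.array(g[1:])*.0005
print('annulus',g,cc)
w=samp(cc,.0285,A);sel=w[:,2]>100;print('dab angles',np.degrees(A[sel]), 'mid',np.degrees(np.angle(np.exp(1j*A[sel]).mean())))
T=np.array([f(p,.136) for p in [(70,91),(153,106),(132,189),(56,174)]]);d=np.roll(T,-1,0)-T
print('handle top',T.mean(0),np.linalg.norm(d,axis=1),np.degrees(np.arctan2(d[:,1],d[:,0])))
E
```

```text
rim [0.44208354 0.03582573 0.03072398] [-0.0012  0.0011  0.0013 -0.0005 -0.0008  0.0009  0.0006 -0.0013 -0.0002]
rim [0.4427456  0.03632405 0.02482678] [-0.0005  0.001   0.0002 -0.0007 -0.0002  0.0008  0.0001 -0.0006]
annulus (np.float32(23198.592), -1, 1) [0.4422456  0.03682405]
dab angles [ 86.  88.  90.  92.  94.  96.  98. 100. 102. 104. 106. 108. 110. 112.
 114. 116.] mid 101.0
handle top [0.6075584  0.11512457] [0.02549421 0.02569744 0.02390628 0.02514824] [-112.99066334  150.99080641   65.97456142  -25.50343916]
```

Emit:
servo_tool([
  [[9,-6.9,7,0.03],[9,-6.9,7,0.03],[9,-6.9,7,0.03],[9,-6.9,7,0.03],[9,-6.9,7,0.03],[9,-6.9,7,0.03],[9,-6.9,7,0.03],[9,-6.9,7,0.03],[0,0,5,0],[0,0,0,0]],
])

```text
t: 2.95
eef_pos: [0.6063, 0.1184, 0.2037]
ee_rot: [3.14, 0.002, -0.464]
force: [-0.6, -0.2, -0.4]
width: 0.0875
gripper_force: 0.0
```

```bash
cat >> h.py <<'E'
def delta(x,y):
    s=telemetry.get_state();w=s['ee_rot'][2];d=np.array([x,y])-s['eef_pos'][:2];c,n=np.cos(w),np.sin(w)
    return np.round(1000*np.array([c*d[0]+n*d[1],n*d[0]-c*d[1]]),1)
E
python3 - <<'E'
from h import *
s=telemetry.get_state();print(s['eef_pos'],s['ee_rot'],delta(.608,.1157), np.degrees(s['ee_rot'][2]))
im=snap('wrist','w2.png')
E
```

```text
[0.60629155 0.11835578 0.20368833] [ 3.13960595e+00  1.90303733e-03 -4.64204930e-01] [2.7 1.6] -26.59698330305661
```

View pics/w2.png

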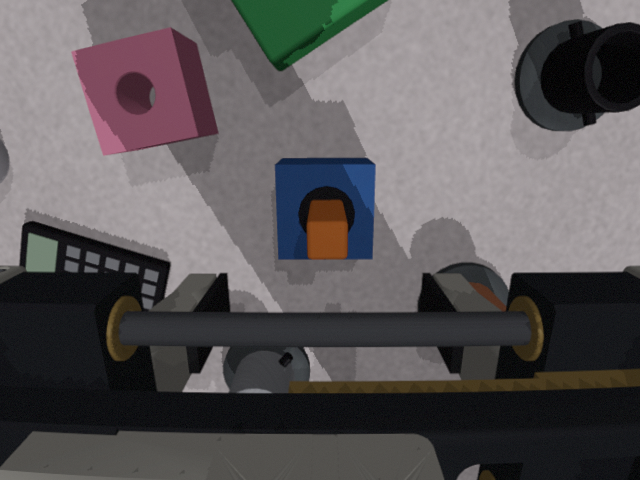

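The handle is square to the gripper. The rest's top face spans about (276,164) to (374,259), and the handle spans columns 307–348.

```bash
python3 - <<'E'
from h import *
im=cv2.imread('pics/w2.png')[...,::-1].copy();g=cv2.cvtColor(im,cv2.COLOR_RGB2GRAY)
C=np.array([[276,164],[375,164],[373,259],[278,259]],np.float32)
C=cv2.cornerSubPix(g,C[:,None].copy(),(4,4),(-1,-1),(3,50,.01))[:,0]
P=np.array([onz('wrist',c,.06)[:2] for c in C]);print(C,P.mean(0),np.linalg.norm(np.roll(P,-1,0)-P,axis=1))
o=orange(im);o[:150]=0;o[262:]=0;o[:,:270]=0;o[:,380:]=0;o=comp(o)
for r in (210,225,240,250): x=np.nonzero(o[r])[0];print(r,x.min(),x.max())
p=delta(*P.mean(0));print(p)
for r,z in((240,.136),(235,.136)): print([onz('wrist',(x,r),z)[:2] for x in(307,348)])
E
```

```text
[[274.3999  164.36774]
 [375.08145 164.23022]
 [371.9717  258.6127 ]
 [277.39877 258.86966]] [0.60835725 0.11648199] [0.07985687 0.07951959 0.08039373 0.07961814]
210 309 344
225 307 347
240 307 347
250 307 347
[2.7 0.7]
[array([0.61398188, 0.12622933]), array([0.60249215, 0.10325206])]
[array([0.61688722, 0.12473099]), array([0.6054422 , 0.10184148])]
```

Emit:
servo_tool([
  [[2.7,1,8,0],[0,0,16,0],[0,0,16,0],[0,0,16,0],[0,0,16,0],[0,0,16,0],[0,0,14,0],[0,0,10,0],[0,0,6,0],[0,0,0,0]],
])

```text
t: 3.83
eef_pos: [0.608, 0.1161, 0.0865]
ee_rot: [3.14, 0.001, -0.464]
force: [-0.1, -0.3, -0.2]
width: 0.0874
gripper_force: 0.0
```

Emit:
servo_tool([
  [[0,0,0,0],[0,0,0,0],[0,0,0,0],[0,0,0,0],[0,0,0,0],[0,0,0,0],[0,0,0,0],[0,0,0,0],[0,0,0,0],[0,0,0,0]],
], claw=1, grip_force=30)

```text
t: 4.67
eef_pos: [0.6085, 0.1164, 0.0875]
ee_rot: [3.141, 0.0, -0.464]
force: [-0.9, -1.6, 0.2]
width: 0.0266
gripper_force: 0.7
```

```bash
python3 - <<'E'
from h import *
s=telemetry.get_state();print(s)
E
```

```text
{'t': 4.6667, 'q': array([ 5.03697779e-01,  3.88007897e-01, -2.88134735e-01,  5.97933642e-05,
       -8.94950025e-01,  6.03308751e-01]), 'qd': array([-0.00275749, -0.00216264, -0.0047768 ,  0.00078998, -0.00577639,
       -0.00058906]), 'joint_efforts': array([ 9.16976295e-01, -5.48606157e+01,  2.51095748e+01,  5.49249753e+00,
        8.02174956e-01, -1.02506485e-02]), 'eef_pos': array([0.60853068, 0.11635057, 0.08753202]), 'ee_rot': array([ 3.14132217e+00,  1.29724350e-04, -4.63752404e-01]), 'force': array([-0.91637332, -1.6049164 ,  0.15222131]), 'moment': array([-0.53258026,  0.48333015, -0.02495751]), 'gripper_force': 0.6797962635755539, 'width': 0.026608427780716034}
```

Emit:
servo_tool([
  [[0,0,0,0],[0,0,0,0],[0,0,0,0],[0,0,0,0],[0,0,-4,0],[0,0,-10,0],[0,0,-14,0],[0,0,-10,0],[0,0,-5,0],[0,0,0,0]],
], grip_force=40)

```text
t: 5.5
eef_pos: [0.6095, 0.1169, 0.1325]
ee_rot: [-3.139, -0.002, -0.464]
force: [0.5, -0.3, -2.2]
width: 0.0259
gripper_force: 40.0
```

```bash
python3 - <<'E'
from h import *
s=telemetry.get_state();print({k:s[k] for k in('t','eef_pos','ee_rot','force','moment','gripper_force','width')})
E
```

```text
{'t': 5.5, 'eef_pos': array([0.60952823, 0.1168536 , 0.13249312]), 'ee_rot': array([-3.13919347e+00, -1.92938656e-03, -4.63638816e-01]), 'force': array([ 0.53738293, -0.30331638, -2.1869093 ]), 'moment': array([ 0.04715824, -0.02306568, -0.06566479]), 'gripper_force': 39.99587059020996, 'width': 0.025882155865532584}
```

Emit:
servo_tool([
  [[0,0,-15,0],[0,0,-20,0],[-8,7.9,-15,0],[-16,15.8,0,0],[-20,19.7,0,0],[-22,21.6,0,0],[-22,21.6,0,0],[-20,19.7,0,0],[-14,13.6,0,0],[-6,6,0,0]],
])

```text
t: 6.33
eef_pos: [0.435, 0.06, 0.1802]
ee_rot: [3.142, 0.001, -0.464]
force: [-1.0, 0.2, -1.3]
width: 0.0257
gripper_force: 40.0
```

```bash
python3 - <<'E'
from h import *
a=snap('wrist','w3.png');b=snap('scene');t=snap('top')
s=telemetry.get_state();print({k:s[k] for k in('t','q','eef_pos','ee_rot','force','width')},delta(.4376,.0611))
out=np.zeros((600,800,3),np.uint8);out[:300,:400]=cv2.resize(a,(400,300));out[300:,:400]=cv2.resize(b[170:320,200:400],(400,300),interpolation=2);out[:300,400:]=cv2.resize(t[200:350,225:425],(400,300),interpolation=2)
cv2.imwrite('pics/m3.png',out[...,::-1])
E
```

```text
{'t': 6.4833, 'q': array([ 5.87625326e-01,  3.66033197e-03, -5.44139575e-01,  6.14301918e-05,
       -1.02169446e+00,  5.19839443e-01]), 'eef_pos': array([0.43796681, 0.0612585 , 0.18091768]), 'ee_rot': array([-3.14048873e+00, -6.92250705e-04, -4.63299913e-01]), 'force': array([-0.50340706, -0.32328218, -2.20136639]), 'width': 0.026122516253774035} [-0.3  0.3]
```

View pics/m3.png

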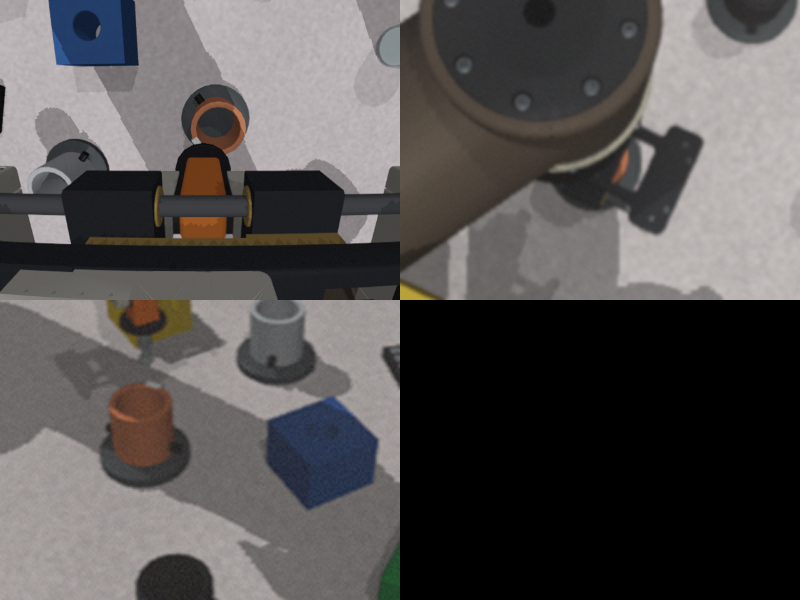

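The tool hangs upright in the gripper, over the dab beside the copper rim. I'll refine the rim centre and the collar position from this near wrist view.

```bash
python3 - <<'E'
from h import *
im=cv2.imread('pics/w3.png')[...,::-1].copy();cal=eyes.calibration('wrist');s=telemetry.get_state();M=np.array(cal['mtx'])
RR=cv2.Rodrigues(np.array(cal['rvec']))[0]
def proj(P):
    q=P@RR.T+np.ravel(cal['tvec']);x=q[:,:2]/q[:,2:];x=x*(1+cal['k1']*(x**2).sum(1,keepdims=True));return x*[M[0,0],M[1,1]]+M[:2,2]
A=np.linspace(-np.pi,np.pi,240,endpoint=False)
def circ(c,r,z): return np.c_[c[0]+r*np.cos(A),c[1]+r*np.sin(A),0*A+z]
R=im[...,0].astype(np.float32)
def sm(c,r):
    u=proj(circ(c,r,.075)).astype(np.float32);v=cv2.remap(R,u[None,:,0],u[None,:,1],1)[0];return v[u[:,1]<225]
c0=np.array([.4424,.0366])
def score(c): return sm(c,.027).mean()+sm(c,.030).mean()-sm(c,.0235).mean()-sm(c,.0335).mean()
L=sorted(((score(c0+[i*.0005,j*.0005]),i,j) for i in range(-12,13) for j in range(-12,13)),reverse=True)[:4]
print([(round(float(l[0]),1),c0+np.array(l[1:])*.0005) for l in L])
z=s['eef_pos'][2]
for dz in(-.027,-.021):
    u=proj(circ(s['eef_pos'],.023,z+dz));print('pred collar top row',u[:,1].min(),u[u[:,1].argmin(),0],'cols',u[:,0].min(),u[:,0].max())
u2=proj(circ(s['eef_pos']+np.array([.002*np.cos(-.463),.002*np.sin(-.463),0]),.023,z-.021));print('2mm ->',u2[:,1].min())
for x in (318,326,334): print(x,im[220:246,x].sum(1)//3)
E
```

```text
[(154.8, array([0.4454, 0.0381])), (154.7, array([0.4459, 0.0381])), (153.9, array([0.4454, 0.0376])), (153.4, array([0.4459, 0.0376]))]
pred collar top row 227.65697460640547 324.29990653573725 cols 280.0261198472439 367.86762210073624
pred collar top row 230.8964241789352 324.277918229783 cols 278.68248355802655 369.148731719
2mm -> 226.969293365618
318 [ 55  61  79 110 140 156 158 160 158 139  46   7  18  25  19  21  16  22
  15  21  20  17  21  19  20  16]
326 [63 62 62 62 63 64 64 61 53 18 13 18 25 23 18 18 19 21 16 18 18 20 17 23
 20 19]
334 [66 66 65 64 64 62 66 66 67 60 34 17 13 24 19 19 16 17 20 20 22 19 23 15
 16 16]
```

```bash
python3 - <<'E'
from h import *
import pickle
A=np.linspace(-np.pi,np.pi,360,endpoint=False)
def run(fn,cal,lim):
    im=cv2.imread('pics/'+fn)[...,::-1];R=im[...,0].astype(np.float32);M=np.array(cal['mtx']);RR=cv2.Rodrigues(np.array(cal['rvec']))[0]
    def proj(P):
        q=P@RR.T+np.ravel(cal['tvec']);x=q[:,:2]/q[:,2:];x=x*(1+cal['k1']*(x**2).sum(1,keepdims=True));return x*[M[0,0],M[1,1]]+M[:2,2]
    def sm(c,r):
        u=proj(np.c_[c[0]+r*np.cos(A),c[1]+r*np.sin(A),0*A+.075]).astype(np.float32);v=cv2.remap(R,u[None,:,0],u[None,:,1],1)[0];v[u[:,1]>lim]=np.nan;return v
    c0=np.array([.4435,.0368])
    for nm,f in(('in',lambda c:np.nanmean(sm(c,.0262)-sm(c,.0238))),('out',lambda c:np.nanmean(sm(c,.0308)-sm(c,.0332)))):
        L=max((f(c0+[i*.0005,j*.0005]),i,j) for i in range(-10,11) for j in range(-10,11));print(fn,nm,L[0],c0+np.array(L[1:])*.0005)
run('w1.png',pickle.load(open('w1.pkl','rb'))[1],300)
run('w3.png',eyes.calibration('wrist'),225)
run('t0.png',eyes.calibration('top'),480)
E
```

```text
w1.png in 74.73563 [0.4425 0.0368]
w1.png out 38.06771 [0.4415 0.0373]
w3.png in 82.91123 [0.4455 0.0378]
w3.png out 64.370865 [0.4445 0.0383]
t0.png in 42.632103 [0.443  0.0378]
t0.png out 45.8588 [0.4425 0.0383]
```

Emit:
servo_tool([
  [[1.2,-1.2,2,0],[0,0,6,0],[0,0,8,0],[0,0,8,0],[0,0,6,0],[0,0,4,0],[0,0,3,0],[0,0,2,0],[0,0,1,0],[0,0,0,0]],
])

```text
t: 7.32
eef_pos: [0.4393, 0.0615, 0.1405]
ee_rot: [3.141, 0.0, -0.464]
force: [-1.3, -0.3, 0.5]
width: 0.0259
gripper_force: 40.0
```

```bash
python3 - <<'E'
from h import *
L=[]
for _ in range(5):
    b=snap('scene');s=telemetry.get_state();L.append(np.r_[s['eef_pos'],s['force']])
print(np.mean(L,0).round(4),np.std(L,0).round(4));print(s['t'],s['ee_rot'],s['moment'],delta(.4396,.0619))
cv2.imwrite('pics/s4.png',cv2.resize(b[180:290,220:340],(720,600)[:1]+(600,),interpolation=2)[...,::-1])
E
```

```text
[ 0.4395  0.0616  0.1408 -1.2199 -1.0713  0.2902] [1.000e-04 1.000e-04 1.000e-04 4.078e-01 4.926e-01 4.809e-01]
7.5667 [-3.14116366e+00 -3.66249901e-04 -4.63679050e-01] [-0.47106509  0.54130011 -0.04230739] [-0.1 -0.2]
```

View pics/s4.png

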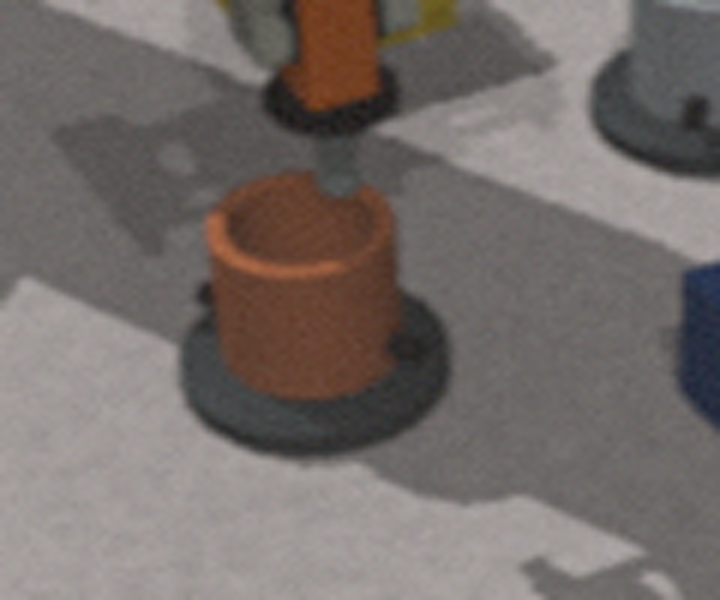

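The blade sits on the edge at the dab, pressed half way (about 2.2 N). Next I'll work out the circle rows.

```bash
python3 - <<'E'
import numpy as np
a=np.radians(101+6*np.arange(62));w=-.4637
P=25*np.c_[np.cos(a),np.sin(a)];T=np.c_[np.cos(w)*P[:,0]+np.sin(w)*P[:,1],np.sin(w)*P[:,0]-np.cos(w)*P[:,1]]
D=np.diff(np.round(T,1),axis=0).round(1)
for i in range(0,61,10): print([[float(x)+0,float(y)+0,0,0] for x,y in D[i:i+10]])
E
```

```text
[[-2.0, 1.7, 0, 0], [-1.8, 1.9, 0, 0], [-1.6, 2.1, 0, 0], [-1.4, 2.2, 0, 0], [-1.1, 2.4, 0, 0], [-0.9, 2.4, 0, 0], [-0.6, 2.6, 0, 0], [-0.3, 2.6, 0, 0], [-0.1, 2.6, 0, 0], [0.2, 2.6, 0, 0]]
[[0.5, 2.6, 0, 0], [0.7, 2.5, 0, 0], [1.0, 2.4, 0, 0], [1.3, 2.3, 0, 0], [1.5, 2.1, 0, 0], [1.7, 2.0, 0, 0], [1.9, 1.8, 0, 0], [2.1, 1.6, 0, 0], [2.2, 1.4, 0, 0], [2.4, 1.1, 0, 0]]
[[2.4, 0.9, 0, 0], [2.6, 0.6, 0, 0], [2.6, 0.3, 0, 0], [2.6, 0.1, 0, 0], [2.6, -0.2, 0, 0], [2.6, -0.5, 0, 0], [2.5, -0.7, 0, 0], [2.4, -1.0, 0, 0], [2.3, -1.3, 0, 0], [2.1, -1.5, 0, 0]]
[[2.0, -1.7, 0, 0], [1.8, -1.9, 0, 0], [1.6, -2.1, 0, 0], [1.4, -2.2, 0, 0], [1.1, -2.4, 0, 0], [0.9, -2.4, 0, 0], [0.6, -2.6, 0, 0], [0.3, -2.6, 0, 0], [0.1, -2.6, 0, 0], [-0.2, -2.6, 0, 0]]
[[-0.5, -2.6, 0, 0], [-0.7, -2.5, 0, 0], [-1.0, -2.4, 0, 0], [-1.3, -2.3, 0, 0], [-1.5, -2.1, 0, 0], [-1.7, -2.0, 0, 0], [-1.9, -1.8, 0, 0], [-2.1, -1.6, 0, 0], [-2.2, -1.4, 0, 0], [-2.4, -1.1, 0, 0]]
[[-2.4, -0.9, 0, 0], [-2.6, -0.6, 0, 0], [-2.6, -0.3, 0, 0], [-2.6, -0.1, 0, 0], [-2.6, 0.2, 0, 0], [-2.6, 0.5, 0, 0], [-2.5, 0.7, 0, 0], [-2.4, 1.0, 0, 0], [-2.3, 1.3, 0, 0], [-2.1, 1.5, 0, 0]]
[[-2.0, 1.7, 0, 0]]
```

Emit:
servo_tool([
  [[-2.0,1.7,0,0],[-1.8,1.9,0,0],[-1.6,2.1,0,0],[-1.4,2.2,0,0],[-1.1,2.4,0,0],[-0.9,2.4,0,0],[-0.6,2.6,0,0],[-0.3,2.6,0,0],[-0.1,2.6,0,0],[0.2,2.6,0,0]],
])

```text
t: 8.4
eef_pos: [0.4203, 0.045, 0.1405]
ee_rot: [3.142, 0.0, -0.464]
force: [1.2, 0.7, -0.1]
width: 0.026
gripper_force: 40.0
```

```bash
cat >> h.py <<'E'
def chk():
    s=telemetry.get_state();d=s['eef_pos'][:2]-[.4444,.0374]
    print('t',s['t'],'r',np.hypot(*d)*1e3,'a',np.degrees(np.arctan2(d[1],d[0])),'z',s['eef_pos'][2],s['force'],s['ee_rot'])
E
python3 -c "from h import *;chk()"
```

```text
t 8.4 r 25.283710435597207 a 162.41101314689482 z 0.1405140768762745 [ 1.1777237   0.74585614 -0.07369459] [ 3.14155968e+00  1.68609227e-04 -4.63833667e-01]
```

Tracking well: r is 25.3 mm and the angle is 162°.

Emit:
servo_tool([
  [[0.5,2.6,0,0],[0.7,2.5,0,0],[1.0,2.4,0,0],[1.3,2.3,0,0],[1.5,2.1,0,0],[1.7,2.0,0,0],[1.9,1.8,0,0],[2.1,1.6,0,0],[2.2,1.4,0,0],[2.4,1.1,0,0]],
])

```text
t: 9.23
eef_pos: [0.4252, 0.0203, 0.1404]
ee_rot: [3.141, 0.0, -0.464]
force: [-0.5, 1.9, 0.6]
width: 0.0258
gripper_force: 40.0
```

Emit:
servo_tool([
  [[2.4,0.9,0,0],[2.6,0.6,0,0],[2.6,0.3,0,0],[2.6,0.1,0,0],[2.6,-0.2,0,0],[2.6,-0.5,0,0],[2.5,-0.7,0,0],[2.4,-1.0,0,0],[2.3,-1.3,0,0],[2.1,-1.5,0,0]],
])

```text
t: 10.07
eef_pos: [0.4491, 0.0125, 0.1405]
ee_rot: [3.141, 0.0, -0.464]
force: [-1.2, 0.6, -0.2]
width: 0.0258
gripper_force: 40.0
```

```bash
python3 - <<'E'
from h import *
a=snap('wrist');b=snap('scene');chk()
cv2.imwrite('pics/m5.png',np.hstack([cv2.resize(a[100:340,200:440],(400,400)),cv2.resize(b[180:300,220:340],(400,400),interpolation=2)])[...,::-1])
E
```

```text
t 10.1667 r 25.227967810989632 a -78.21278863676555 z 0.14062813915864827 [ 0.202015   -1.61847256  0.26243288] [-3.14149063e+00 -4.77703423e-04 -4.63653480e-01]
```

View pics/m5.png

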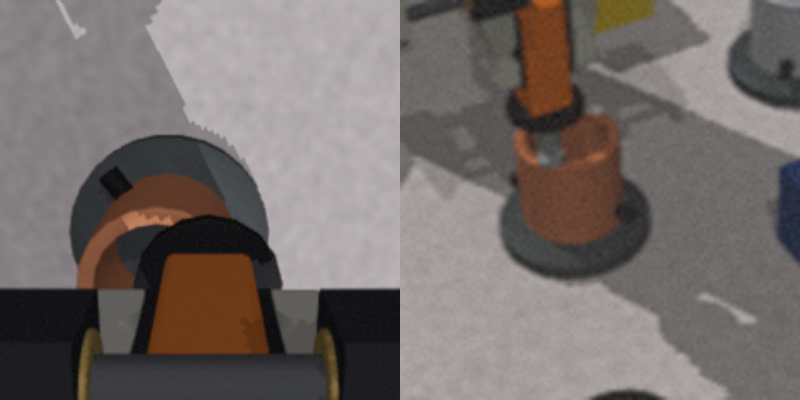

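Half way round, the blade is on the rim's far-y side with the force unchanged. Continuing.

Emit:
servo_tool([
  [[2.0,-1.7,0,0],[1.8,-1.9,0,0],[1.6,-2.1,0,0],[1.4,-2.2,0,0],[1.1,-2.4,0,0],[0.9,-2.4,0,0],[0.6,-2.6,0,0],[0.3,-2.6,0,0],[0.1,-2.6,0,0],[-0.2,-2.6,0,0]],
])

```text
t: 11.0
eef_pos: [0.4681, 0.0292, 0.1406]
ee_rot: [-3.142, -0.0, -0.464]
force: [-0.3, -1.3, 1.1]
width: 0.0261
gripper_force: 40.0
```

Emit:
servo_tool([
  [[-0.5,-2.6,0,0],[-0.7,-2.5,0,0],[-1.0,-2.4,0,0],[-1.3,-2.3,0,0],[-1.5,-2.1,0,0],[-1.7,-2.0,0,0],[-1.9,-1.8,0,0],[-2.1,-1.6,0,0],[-2.2,-1.4,0,0],[-2.4,-1.1,0,0]],
])

```text
t: 11.83
eef_pos: [0.4631, 0.0539, 0.1407]
ee_rot: [-3.141, -0.0, -0.464]
force: [1.5, -1.4, 0.6]
width: 0.0259
gripper_force: 40.0
```

Emit:
servo_tool([
  [[-2.4,-0.9,0,0],[-2.6,-0.6,0,0],[-2.6,-0.3,0,0],[-2.6,-0.1,0,0],[-2.6,0.2,0,0],[-2.6,0.5,0,0],[-2.5,0.7,0,0],[-2.4,1.0,0,0],[-2.3,1.3,0,0],[-2.1,1.5,0,0]],
])

```text
t: 12.67
eef_pos: [0.4392, 0.0617, 0.1406]
ee_rot: [-3.141, -0.0, -0.464]
force: [1.1, 0.6, 0.5]
width: 0.0259
gripper_force: 40.0
```

```bash
python3 -c "from h import *;chk()"
```

```text
t 12.6667 r 24.867662153670103 a 101.96325764286995 z 0.14061552824064905 [1.13552828 0.6287686  0.50509289] [-3.14127187e+00 -9.28959300e-05 -4.63780523e-01]
```

Emit:
servo_tool([
  [[-1.0,0.8,0,0],[-0.8,0.8,0,0],[0,0,0,0],[0,0,0,0],[0,0,-2,0],[0,0,-6,0],[0,0,-10,0],[0,0,-12,0],[0,0,-8,0],[0,0,-3,0]],
])

```text
t: 13.5
eef_pos: [0.4373, 0.061, 0.1827]
ee_rot: [-3.141, -0.001, -0.464]
force: [-0.1, 0.9, -1.3]
width: 0.0261
gripper_force: 40.0
```

```bash
python3 -c "
from h import *
snap('top');s=telemetry.get_state();print(s['t'],s['eef_pos'],s['ee_rot'],s['force'],delta(.6087,.1165))"
```

```text
13.55 [0.43741429 0.06110914 0.18267789] [-3.14048644e+00 -7.38815544e-04 -4.63824914e-01] [ 0.90957622  0.48406026 -0.98353469] [ 128.4 -126.2]
```

Emit:
servo_tool([
  [[6,-6,0,0],[13,-13,0,0],[18,-18,0,0],[20,-20,0,0],[20,-19,0,0],[19,-18,0,0],[17,-17,0,0],[10.4,-10.2,0,0],[5,-5,0,0],[0,0,0,0]],
])

```text
t: 14.38
eef_pos: [0.6093, 0.1166, 0.1796]
ee_rot: [3.14, 0.001, -0.464]
force: [0.0, 0.1, -1.9]
width: 0.0258
gripper_force: 40.0
```

```bash
python3 - <<'E'
from h import *
a=snap('wrist');b=snap('scene');s=telemetry.get_state();print(s['t'],s['eef_pos'],delta(.6086,.1164))
cv2.imwrite('pics/m6.png',np.hstack([cv2.resize(a[100:340,200:440],(400,400)),cv2.resize(b[160:280,310:430],(400,400),interpolation=2)])[...,::-1])
E
```

```text
14.4833 [0.60763601 0.11610447 0.18049167] [ 0.7 -0.7]
```

View pics/m6.png

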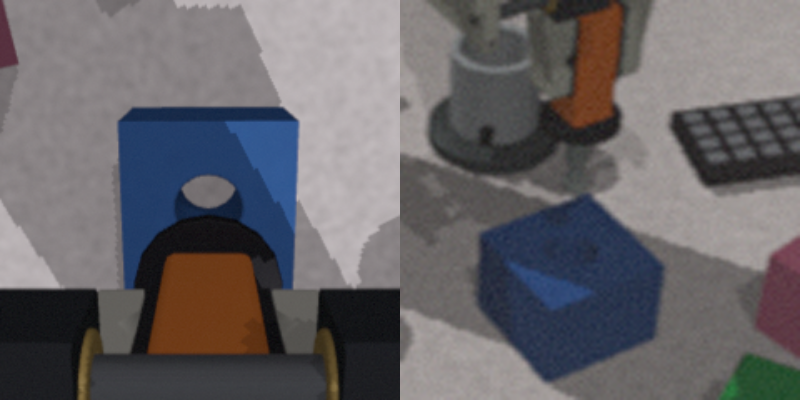

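The tool is upright above the rest, in line with its hole. Lowering.

Emit:
servo_tool([
  [[0.7,-0.7,8,0],[0,0,14,0],[0,0,16,0],[0,0,16,0],[0,0,14,0],[0,0,10,0],[0,0,6,0],[0,0,4,0],[0,0,2,0],[0,0,0,0]],
])

```text
t: 15.32
eef_pos: [0.6094, 0.1168, 0.0917]
ee_rot: [-3.141, -0.0, -0.464]
force: [1.0, -0.9, -1.5]
width: 0.0257
gripper_force: 40.0
```

Emit:
servo_tool([
  [[0,0,0,0],[0,0,0,0],[0,0,0.5,0],[0,0,0.5,0],[0,0,0.5,0],[0,0,0.5,0],[0,0,0,0],[0,0,0,0],[0,0,0,0],[0,0,0,0]],
])

```text
t: 16.15
eef_pos: [0.6093, 0.1167, 0.0896]
ee_rot: [3.142, 0.0, -0.464]
force: [-0.1, -0.3, -1.7]
width: 0.0256
gripper_force: 40.0
```

```bash
python3 -c "
from h import *
L=[]
for _ in range(4):
  snap('top');s=telemetry.get_state();L.append(np.r_[s['eef_pos'],s['force']])
print(s['t'],np.mean(L,0).round(4),s['ee_rot'],s['moment'])"
```

```text
16.35 [ 0.6094  0.1168  0.0896 -0.1868 -0.4986 -1.5323] [-3.14158450e+00 -2.06381289e-05 -4.63780786e-01] [-0.00326829  0.05389405  0.02020898]
```

Not seated yet (it was grasped at about 0.0875), so I'll lower further until contact.

Emit:
servo_tool([
  [[0,0,0.5,0],[0,0,0.5,0],[0,0,0.5,0],[0,0,0.3,0],[0,0,0,0],[0,0,0,0],[0,0,0,0],[0,0,0,0],[0,0,0,0],[0,0,0,0]],
])

```text
t: 17.18
eef_pos: [0.6093, 0.1168, 0.0878]
ee_rot: [-3.142, -0.0, -0.464]
force: [-0.9, 0.4, -1.5]
width: 0.0257
gripper_force: 40.0
```

```bash
python3 -c "
from h import *
L=[]
for _ in range(4):
  snap('top');s=telemetry.get_state();L.append(np.r_[s['eef_pos'],s['force']])
print(s['t'],np.mean(L,0).round(4),s['ee_rot'],s['moment'])"
```

```text
17.3833 [ 0.6093  0.1168  0.0878 -0.1608 -0.2407 -1.7092] [ 3.14155907e+00  1.06980558e-05 -4.63774826e-01] [ 0.0455673   0.01419154 -0.00799712]
```

Emit:
servo_tool([
  [[0,0,0.4,0],[0,0,0.4,0],[0,0,0,0],[0,0,0,0],[0,0,0,0],[0,0,0,0],[0,0,0,0],[0,0,0,0],[0,0,0,0],[0,0,0,0]],
])

```text
t: 18.22
eef_pos: [0.6094, 0.1168, 0.0875]
ee_rot: [-3.141, -0.0, -0.464]
force: [-3.3, 0.4, 5.9]
width: 0.0258
gripper_force: 40.0
```

```bash
python3 -c "
from h import *
L=[]
for _ in range(4):
  snap('top');s=telemetry.get_state();L.append(np.r_[s['eef_pos'],s['force']])
print(s['t'],np.mean(L,0).round(4),s['ee_rot'],s['moment'])"
```

```text
18.4167 [ 0.6094  0.1168  0.0875 -3.1129 -0.1657  5.3083] [-3.14138258e+00 -3.33957066e-04 -4.63631980e-01] [-0.01016451  1.10422361 -0.03014736]
```

Seated: upward force is now about +7 N over the tool's weight. Opening the fingers, then rising.

Emit:
servo_tool([
  [[0,0,-0.2,0],[0,0,0,0],[0,0,0,0],[0,0,0,0],[0,0,0,0],[0,0,0,0],[0,0,0,0],[0,0,0,0],[0,0,0,0],[0,0,0,0]],
], claw=-1)

```text
t: 19.25
eef_pos: [0.6093, 0.1167, 0.0871]
ee_rot: [3.142, -0.0, -0.464]
force: [-0.4, 0.5, 0.2]
width: 0.0849
gripper_force: 0.0
```

Emit:
servo_tool([
  [[0,0,-5,0],[0,0,-15,0],[0,0,-20,0],[0,0,-20,0],[0,0,-20,0],[0,0,-20,0],[0,0,-15,0],[0,0,-10,0],[0,0,-5,0],[0,0,0,0]],
])

```text
t: 20.08
eef_pos: [0.6097, 0.1169, 0.2183]
ee_rot: [-3.14, -0.001, -0.464]
force: [1.1, 0.1, 0.7]
width: 0.0875
gripper_force: 0.0
```

```bash
python3 - <<'E'
from h import *
a=snap('wrist');b=snap('scene');s=telemetry.get_state();print(s['t'],s['eef_pos'],s['width'],s['force'])
cv2.imwrite('pics/m7.png',np.hstack([cv2.resize(a[60:300,200:440],(400,400)),cv2.resize(b[160:300,250:390],(400,400),interpolation=2)])[...,::-1])
E
```

```text
20.1833 [0.60891627 0.11664608 0.2163579 ] 0.08772848993128837 [ 0.0633499   0.24659891 -0.76692128]
```

View pics/m7.png

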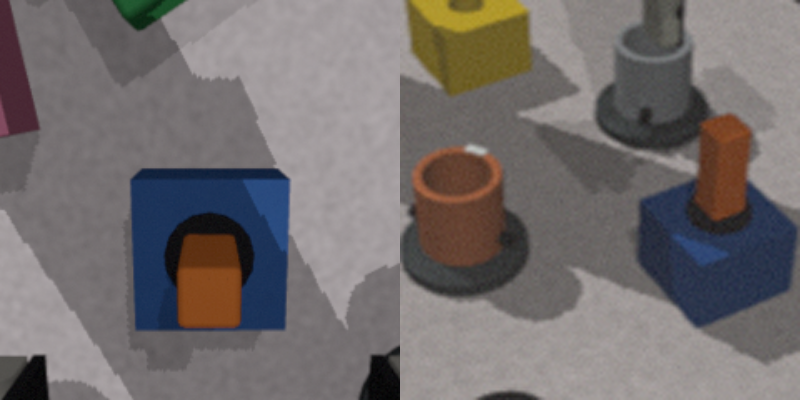

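The tool stands upright in the blue rest with its collar on the block, and the gripper is clear of it.

```bash
python3 -c "
from h import *
print(ticket.job_done())"
```

```text
the job is handed in; nothing more can be done
None
```

I ran the deburring tool once anticlockwise round the copper sleeve's hole edge, from the white mark back to it, then set it upright in its blue rest and handed the job in at about 20 s; the hand-in call gave no verdict.

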